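# Set the grinder's work rest with the gauge blade

### The arm

A 7-joint arm with a two-finger parallel gripper is mounted at the origin on the work surface. World frame = base frame: x ahead of the robot, y to its left, z up, the work surface at z = 0. Lengths are in m, angles in rad, forces in N, time in s.
With the tool pointing down it reaches from about 0.4 to 0.925 m from the base axis. Payload 5.6 kg.
Tool frame: the origin (TCP) lies at the very end of the fingers, on their centre line; the grasp point (between the pads) lies 19 mm behind it; z points along the fingers, y is the line along which they close (so a half turn about z gives the same grasp; the last joint's range is limited). The gripper opens to 85 mm and grips with 20 to 120 N. Pads are 22 mm wide; open, the fingers measure 114 mm over their backs; the gripper's body (76 mm by 85 mm) begins 54 mm behind the grasp point. The pads swing forward as they close: fully open they stand 13 mm farther back than shut.
Start: joints at [1.174, 0.468, -0.012, 1.603, 0.006, 1.071, -0.056], TCP at [0.225, -0.61, 0.231] pointing down, gripper open.
Joint ranges: [-2.53, 2.53], [-0.31, 2.02], [-1.57, 1.55], [0.28, 2.44], [-1.29, 4.43], [0.15, 1.84], [-2.92, 2.92]. Speed limits (rad/s): [2.57, 2.57, 3.14, 3.14, 3.14, 3.14, 3.14].

### API

Orientations are given as [roll, pitch, yaw] about the fixed x, y, z axes, in that order (R = Rz(yaw) Ry(pitch) Rx(roll)).
In Python, from rig import robot gives the robot as it stands.
- The arm moves only by the shell command python3 nudge.py FILE, which reads ROWS from the file FILE. ROWS is a JSON list of rows, 1 to 10 of them, each an object with the fields xyz (a list: dx, dy, dz in units of 50 mm), r (a list: a rotation vector rx, ry, rz in rad), finger_gap (the finger opening in m); a field left out counts as zero (the opening has to be given); each row is the pose to reach, as a shift and turn from the pose commanded when the command began, along the tool's axes at that moment; what a row does not reach only later rows make up. A row lasts 1/8 s, in which the tool goes at most 0.0625 m and 0.188 rad, less where a joint would pass 70% of its speed; a pose out of reach is approached as far as the arm can. The fingers move at their own pace and stop on an object; the grip force is fixed at half the most. Time passes only in rows, so rows that do not move let the fingers close. It prints the time, the measured TCP pose, the force, the opening and the grip force at its end. Input that does not fit is refused with a message, and nothing moves.
- robot.sense(): the state, without advancing time (a new reading comes with each control period).
- robot.capture(name): name is "scene" or "top" or "wrist"; returns the picture (384x512x3 uint8, blue, green, red); there is no depth.
- robot.camera_params(name): a dict with "intrinsics" (3x3 intrinsics, pixels), "k1" (the pictures are not rectified: a ray, as slopes to the right and down, at radius r is drawn at 1 + k1 r^2 times it, then the intrinsics apply), "R" (3x3) and "t" (3): a world point X has camera coordinates R X + t. Camera axes: x right, y down, z forward; pixel columns grow to the right and rows downward; lengths in m; the calibration is good to about 2 mm. A picture is of the moment at which its call begins: read the wrist's pose just before it. camera_params takes no time and is no camera call; for the wrist camera it gives the pose at the moment of the call.
- robot.hand_in(): hands the job in; it is judged then, once.
The state is a dict: "time_s": time; "q": joint angles; "joint_vel": joint speeds; "joint_torque": joint torques, N m; "ee_pos": TCP position; "ee_rot": TCP orientation; "contact_force": force on the tool from outside, world axes, zero at the start; "ft_torque": the same for the moment, N m; "grip_width": finger opening in m; "grip_force": force on a finger pad.
Only numpy, scipy, OpenCV 4.12 (cv2) and the standard library are available. Lean on these libraries where they do the work, as an engineer would, in place of code of your own. Each camera call takes 0.05 s, during which the arm holds its last target. There are 200 camera calls.

### The job

The work rest of the bench grinder stands too far from its grinding wheel and its clamp is slack. Take the red-handled gauge out of the wooden stand, lower its blade into the gap between the rest and the wheel, stock on the rest's side, until the stock sits fully down on the rest, and let go; then push the rest towards the wheel until the blade is gently nipped between rest and wheel. Leave the gauge standing there so that I can tighten the clamp, and do not disturb the blue gauge, the tin, the hammer or the dressing stick.

Things in the scene. Friction and masses are not known exactly. Their poses are not given: they have to be found in the camera images.
- grinder: Blue bench grinder fixed to the bench, switched off; base 170 x 210 mm, motor lying along y, spindle 130 mm above the bench; the wheel's guard (88 mm radius about the spindle, 42 mm wide) is its tallest part and is open to the front. Origin: under the middle of the base, at bench level; its front, with wheel opening and rest, looks to -x; y along the spindle, z up.
- wheel_front (a point): Point on the front of the grinding wheel, in the middle of its width, 133 mm above the bench (level with the top of the rest). Axes as the grinder's: the wheel lies on its +x side.
- rest_edge (a point): Middle of the rest's edge that faces the wheel, on its top, 133 mm above the bench; axes as the grinder's, +x to the wheel. Rest: bare aluminium plate 6 mm thick, 68 mm wide (y), 64 mm from this edge to its lip's outer face; two arms 20 mm wide, level with it, run 26 mm past this edge beside the wheel (28 mm notch between). The gap is from here to wheel_front along x: 7 to 13 mm at the start.
- rest_lip (a point): Middle of the outer face of the rest's turned-down lip, where it is pushed, 64 mm from rest_edge and 10 mm below the rest's top; the lip is 68 mm wide and reaches from the rest's top to 24 mm below it. Axes as the grinder's: push to +x.
- rest (a joint): Slide of the rest towards the wheel, m: the gap to the wheel is 0.014 minus this value. It needs about 4 N to move, and stays where it is left; it stops at 0.0125.
- gauge: Red-handled 3 mm gauge, 56 to 112 g, upright in the stand. Steel blade 3 (x) x 20 (y) mm reaches 28 mm below a red stock bar 14 (x) x 60 (y) x 12 mm high; on it a grip tab 12 (x) x 26 (y) mm, rising to 51 mm above the stock's underside. Origin: centre of the blade, level with that underside. z up. Stock x -12.5 to +1.5 mm, tab centre x -5.5: blade flush with the +x face, which must face the wheel.
- blue_gauge: Blue-handled 6 mm gauge in the other slot of the stand, same shape, blade 6 mm thick (stock x from -11 to +3 mm). Leave it standing.
- stand: Pale wooden stand for the two gauges, fixed to the bench, 110 mm (x) x 84 mm (y) x 50 mm high, with two slots 36 mm deep, 11 x 26 mm, at x = -27 and +27 mm. Origin: centre of its underside. The gauges' stocks rest on its top and the gauges' axes are parallel to its own.
- tin: Steel quenching tin, an open cup 76 mm across and 85 mm high, standing on the bench. Origin: centre of its underside. Leave it alone.
- hammer: Hammer lying on the bench, 260 mm long along its x axis, handle to -x. Leave it alone.
- dresser: Dark grey wheel-dressing stick lying on the bench, 100 x 24 x 24 mm, long along x. Origin: centre of its underside. Leave it alone.
- rotor: The grinder's rotor: shaft with the grey-brown grinding wheel, 150 mm diameter, 20 mm wide, its middle at y = -135 mm in the grinder's frame, and at y = +150 mm an off-white polishing mop, 120 mm diameter. Origin on the spindle axis, above the grinder's origin. It turns about y with a little drag.

How it is judged:
On the way, in this order (a step that is already met when the one before it is completed fails the run):
1. the gauge stands in the still open gap, stock fully down on the rest, and is let go (z of gauge in the frame of rest_edge between -0.002 and 0.002 m and x of gauge in the frame of rest_edge above 0 m and x of gauge in the frame of wheel_front below 0 m and y of gauge in the frame of rest_edge between -0.006 and 0.006 m and angle between gauge's own z axis and vertical below 0.09 rad and contact force between the fingers and gauge below 0.1 N), for 0.2 s.
2. the rest is pushed up until the blade is nipped, the gauge still fully down (value of joint rest above 0.0102 m and z of gauge in the frame of rest_edge below 0.002 m and x of gauge in the frame of rest_edge above 0 m), for 0.2 s.
At the end, for the whole second after the job is handed in: The gauge's blade stands in the gap between rest and wheel, upright within 5 degrees, its stock down on the rest within 2 mm and within 6 mm of the middle of the notch, at rest and let go; the rest has closed on the 3 mm blade (gap under 3.8 mm); the blue gauge is still in its slot (within 10 mm) (all of step 2 and z of gauge in the frame of rest_edge above -0.002 m and x of gauge in the frame of wheel_front below 0 m and y of gauge in the frame of rest_edge between -0.006 and 0.006 m and angle between gauge's own z axis and vertical below 0.09 rad and linear speed of gauge below 0.01 m/s and distance of blue_gauge from where it was at the start of the episode below 0.01 m); the robot touches nothing.
It fails at once if the blue gauge is pulled out or tipped (distance of blue_gauge from where it was at the start of the episode above 0.015 m or angle between blue_gauge's own z axis and vertical above 0.3 rad).
It fails at once if the tin, the hammer or the dressing stick is shifted by more than 20 mm (distance of any of tin, hammer, dresser from where it was at the start of the episode above 0.02 m).
It fails at once if the blade is rammed against the wheel (over 60 N) (contact force between gauge and rotor above 60 N).
It also fails if it takes over 45 s, if anything falls off the work surface, if the arm or the gripper's body presses on something with over 40 N, if the wrist force passes 120 N, or if a joint passes its speed limit or range.

## Working session

There is one attempt and no reset: what is moved stays moved. The work goes in short steps, Python scripts to look and compute and a shell command to move; the robot and the scene stay as the last step left them, time stands still between calls to the robot, and variables do not carry over. Pictures are saved under pics/ and viewed, at most 10 in all, crops included, and the job is handed in when it is done.

```bash
ls; mkdir -p pics
python3 - <<'E'
from rig import robot
import cv2,numpy as np
s=robot.sense();print(s['time_s'],s['ee_pos'],s['ee_rot'],s['grip_width'])
a=robot.capture("scene");b=robot.capture("top")
cv2.imwrite("pics/scene0.png",a);cv2.imwrite("pics/top0.png",b)
for n in("scene","top"):
  p=robot.camera_params(n);print(n,{k:np.round(v,4).tolist() for k,v in p.items()})
E
```

```text
nudge.py
pics
rig.py
0.0 [ 0.22494076 -0.60923126  0.23030549] [-3.13977868e+00  1.27010925e-04  3.53761677e-01] 0.08533758130620275
scene {'intrinsics': [[423.9333, 0.0, 251.9649], [0.0, 423.9333, 194.1903], [0.0, 0.0, 1.0]], 'k1': 0.0152, 'R': [[0.1146, 0.9934, 0.0058], [0.6129, -0.0661, -0.7874], [-0.7818, 0.0938, -0.6164]], 't': [0.0273, -0.2693, 1.6384]}
top {'intrinsics': [[475.7732, 0.0, 242.4822], [0.0, 475.7732, 188.4916], [0.0, 0.0, 1.0]], 'k1': -0.1502, 'R': [[-0.0144, -0.9999, -0.0011], [-0.9987, 0.0144, -0.0485], [0.0485, 0.0004, -0.9988]], 't': [-0.058, 0.5542, 1.3286]}
```

View pics/scene0.png

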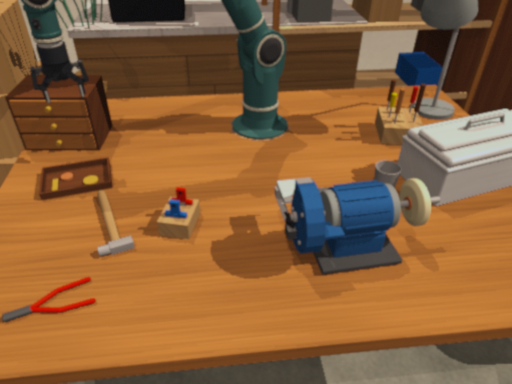

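View pics/top0.png

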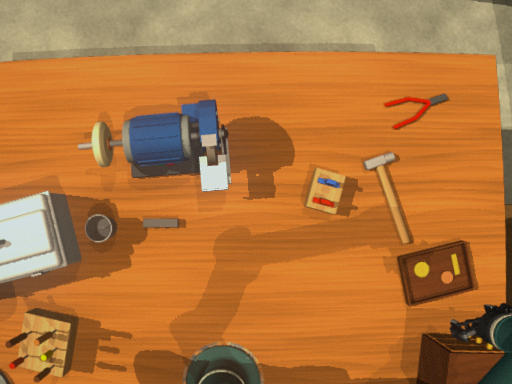

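The scene view shows the stand at (179,218), with the red gauge behind the blue, and the grinder at (345,225) with the rest at (290,190). In the top view, red is at (324,202), blue at (330,182), the rest at (214,172) and the wheel opening at about (210,150).

```bash
cat > h.py <<'E'
import numpy as np,cv2
from rig import robot
from scipy.spatial.transform import Rotation as Ro
def ray(p,u,v):
    K=p['intrinsics'];k=float(p['k1'])
    d=np.array([(u-K[0][2])/K[0][0],(v-K[1][2])/K[1][1]]);x=d.copy()
    for _ in range(20): x=d/(1+k*(x@x))
    R=np.array(p['R']);t=np.array(p['t'])
    return -R.T@t, R.T@np.array([x[0],x[1],1.])
def atz(p,u,v,z):
    c,d=ray(p,u,v);return c+d*(z-c[2])/d[2]
def proj(p,X):
    X=np.atleast_2d(X);c=X@np.array(p['R']).T+np.array(p['t']);s=c[:,:2]/c[:,2:]
    s=s*(1+p['k1']*(s**2).sum(1,keepdims=True));K=p['intrinsics']
    return s*[K[0][0],K[1][1]]+[K[0][2],K[1][2]]
def tri(obs):
    A=np.zeros((3,3));b=np.zeros(3)
    for p,u,v in obs:
        c,d=ray(p,u,v);d=d/np.linalg.norm(d);M=np.eye(3)-np.outer(d,d);A+=M;b+=M@c
    return np.linalg.solve(A,b)
def tool(X):
    "world target -> shift in tool axes from the measured pose"
    s=robot.sense();return Ro.from_euler('xyz',s['ee_rot']).as_matrix().T@(np.array(X)-s['ee_pos'])
E
python3 - <<'E'
from h import *
p=robot.camera_params("top")
for n,u,v,z in[("red",324,202,.1),("blue",330,182,.1),("rest",214,172,.133),("restcorners",201,191,.133),("r2",229,188,.133),("tin",100,228,0.08),("dress",162,223,.02),("ham",380,160,.02),("hamh",408,240,.02)]: print(n,atz(p,u,v,z).round(3))
w=robot.camera_params("wrist");print(w);R=np.array(w['R']);c=-R.T@w['t'];print('cam',c,'tool',tool(c))
T=Ro.from_euler('xyz',robot.sense()['ee_rot']).as_matrix();print(T.round(3),(R@T).round(3))
a=cv2.imread("pics/top0.png")
cv2.imwrite("pics/c1.png",np.hstack([cv2.resize(a[160:220,295:355],None,fx=6.6,fy=6.6,interpolation=2),cv2.resize(a[135:195,180:240],None,fx=6.6,fy=6.6,interpolation=2)]))
E
```

```text
red [ 0.51  -0.281  0.1  ]
blue [ 0.563 -0.298  0.1  ]
rest [0.591 0.007 0.133]
restcorners [0.543 0.041 0.133]
r2 [ 0.549 -0.031  0.133]
tin [0.448 0.322 0.08 ]
dress [0.459 0.162 0.02 ]
ham [ 0.629 -0.459  0.02 ]
hamh [ 0.399 -0.536  0.02 ]
{'intrinsics': array([[345.77524392,   0.        , 255.26136924],
       [  0.        , 345.77524392, 185.77089764],
       [  0.        ,   0.        ,   1.        ]]), 'k1': -0.040873660777796736, 'R': array([[ 0.34510415, -0.93856265, -0.00181272],
       [-0.88634049, -0.32653641,  0.32829029],
       [-0.30871292, -0.11168765, -0.94457514]]), 't': array([-0.64993044, -0.04262633,  0.38179508])}
cam [ 0.30437732 -0.58127769  0.37344981] tool [ 0.08418149  0.00099242 -0.14302045]
[[ 0.938  0.346 -0.001]
 [ 0.346 -0.938  0.001]
 [-0.    -0.002 -1.   ]] [[-0.001  1.     0.   ]
 [-0.945 -0.001 -0.328]
 [-0.328 -0.001  0.945]]
```

View pics/c1.png

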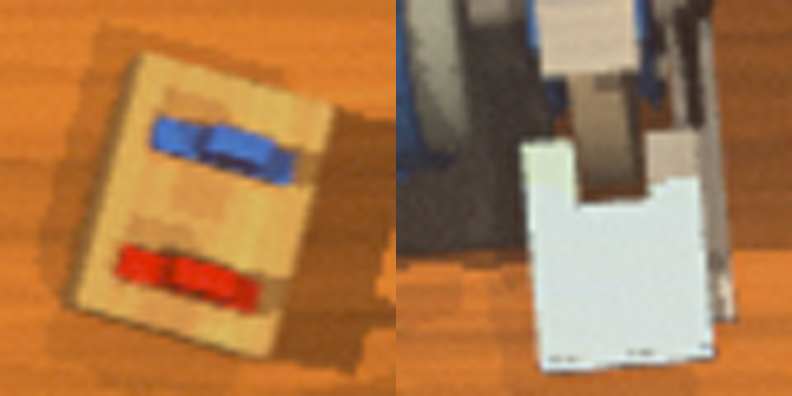

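The crops show the stand centre at crop (204,206), yawed about -15°. The red stock is at (188,278) and the blue at (224,150). The rest's notch is at (612,200), with its lip from (543,370) to (713,357), so the grinder yaw is about +4°. I'll move the wrist camera over the stand next.

```bash
python3 -c "
from h import *
print(tool([.53,-.285,.26]))"
```

```text
[ 0.39848108 -0.19860191 -0.02928922]
```

The manual's scale: shifts go in units of 50 mm. Converting my numbers, 0.4 m is 8, 0.35 m is 7.

```bash
echo '[{"xyz": [1,-0.5,-0.6],"r": [0,0,0.08],"finger_gap": 0.05},{"xyz": [2,-1,-0.6],"r": [0,0,0.16],"finger_gap": 0.05},{"xyz": [3,-1.5,-0.6],"r": [0,0,0.24],"finger_gap": 0.05},{"xyz": [4,-2,-0.6],"r": [0,0,0.32],"finger_gap": 0.05},{"xyz": [5,-2.5,-0.6],"r": [0,0,0.4],"finger_gap": 0.05},{"xyz": [6,-3,-0.6],"r": [0,0,0.48],"finger_gap": 0.05},{"xyz": [7,-3.5,-0.6],"r": [0,0,0.56],"finger_gap": 0.05},{"xyz": [8,-4,-0.6],"r": [0,0,0.616],"finger_gap": 0.05},{"xyz": [8,-4,-0.6],"r": [0,0,0.616],"finger_gap": 0.05},{"xyz": [8,-4,-0.6],"r": [0,0,0.616],"finger_gap": 0.05}]' > m.json && python3 nudge.py m.json
python3 - <<'E'
from h import *
import pickle
s=robot.sense();p=robot.camera_params("wrist");a=robot.capture("wrist")
print(s['time_s'],s['ee_pos'],s['ee_rot'],s['q'])
pickle.dump(p,open("w1.pkl","wb"));cv2.imwrite("pics/w1.png",a)
cv2.imwrite("pics/w1b.png",cv2.resize(a,None,fx=1.5,fy=1.5,interpolation=2))
E
```

```text
time_s: 1.35
ee_pos: [0.5306, -0.2839, 0.2608]
ee_rot: [3.141, 0.001, -0.262]
contact_force: [0.1, -0.4, 0.5]
grip_width: 0.0498
grip_force: 0.0
1.35 [ 0.53056953 -0.28393128  0.26075642] [ 3.14098836e+00  1.23150533e-03 -2.61985206e-01] [ 0.49205896  0.36212016 -0.07282359  1.69121752  0.02996541  1.0904357
 -1.42271764]
```

View pics/w1b.png

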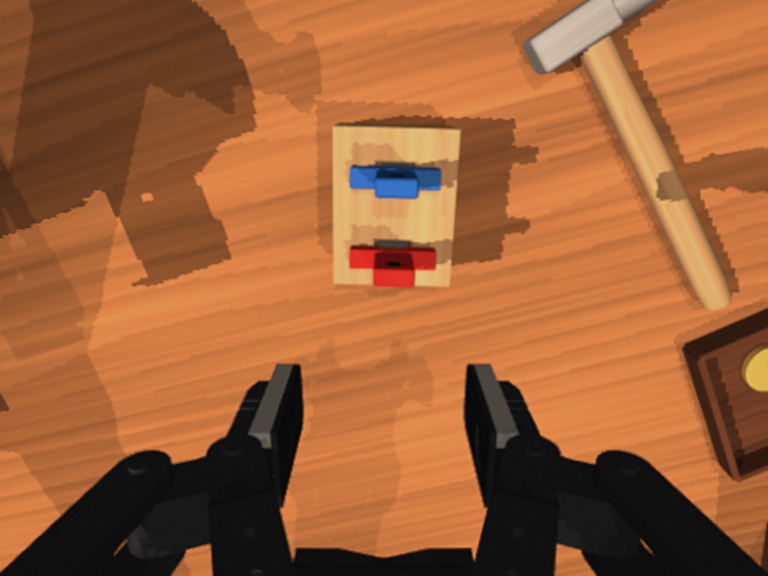

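The stand is at (396,207) in the 1.5x picture, aligned with the tool. Red is at (393,258) and blue at (395,178). A dark slot strip shows beyond the red stock at (393,243). Next I'll segment the blobs for precision.

Run:
```python
from h import *
import pickle
p=pickle.load(open("w1.pkl","rb"));a=cv2.imread("pics/w1.png")
c=a[70:205,205:325]
cv2.imwrite("pics/c2.png",cv2.resize(c,None,fx=4.4,fy=4.4,interpolation=2))
C=np.array([atz(p,u/1.5,v/1.5,.05) for u,v in[(333,127),(460,129),(450,287),(334,284)]]);print(C.round(4))
m=C.mean(0);print('stand',m);print(np.linalg.norm(C[0]-C[1]),np.linalg.norm(C[0]-C[3]),np.linalg.norm(C[1]-C[2]))
for i,j in((3,0),(2,1)): print(np.arctan2(*(C[j]-C[i])[[1,0]]))
```

```text
[[ 0.6038 -0.2709  0.05  ]
 [ 0.5808 -0.3513  0.05  ]
 [ 0.4743 -0.3205  0.05  ]
 [ 0.4985 -0.2398  0.05  ]]
stand [ 0.53935619 -0.29558549  0.05      ]
0.08362433469566134 0.10975682265444349 0.11086892245707915
-0.287353425530894
-0.2816051161859501
```

View pics/c2.png

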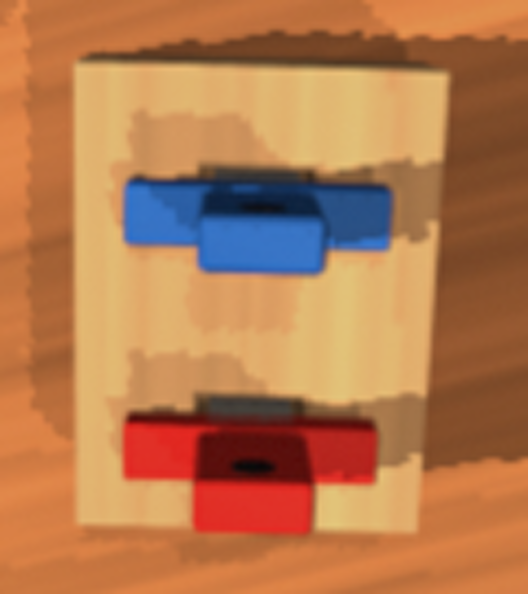

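The crop confirms that both slots show beyond the stocks on the far side, so the gauges' +x points away from the robot and the stand yaw is about -0.284. The red tab's top is at crop (195..313, 483..532).

Run:
```python
from h import *
import pickle
p=pickle.load(open("w1.pkl","rb"))
f=lambda u,v,z:atz(p,205+u/4.4,70+v/4.4,z)
C=[f(195,483,.101),f(313,483,.101),f(313,532,.101),f(195,532,.101)]
S=[f(125,413,.062),f(377,422,.062)]
print(np.round(C,4));m=np.mean(C,0);print('tab',m,np.linalg.norm(C[0]-C[1]),np.linalg.norm(C[1]-C[2]))
y=-.284;ex=np.array([np.cos(y),np.sin(y),0]);ey=np.array([-ex[1],ex[0],0])
st=np.array([.5394,-.2956,0])
print('rel stand',(m-st)@ex,(m-st)@ey)
print('stock +x edge mid',np.mean(S,0),(np.mean(S,0)-st)@ex,(np.mean(S,0)-st)@ey,np.linalg.norm(S[0]-S[1]),np.arctan2(*(S[0]-S[1])[[0,1]]*[-1,1]))
t=m-ex*.003; t[2]=.101-.012-.019+.0   # TCP target: grasp point 12 mm below tab top
print('t',t,tool(t),'dyaw',y-robot.sense()['ee_rot'][2])
```

```text
[[ 0.5175 -0.2758  0.101 ]
 [ 0.5111 -0.2997  0.101 ]
 [ 0.5005 -0.2971  0.101 ]
 [ 0.507  -0.2729  0.101 ]]
tab [ 0.50899555 -0.28639673  0.101     ] 0.024717685584355914 0.010929655363297524
rel stand -0.031765254650480974 0.000315355750681589
stock +x edge mid [ 0.51735383 -0.28876994  0.062     ] -0.023076817172811813 0.00037917487568117576 0.058786406167852634 -0.3005860449758153
t [ 0.50611572 -0.28555613  0.07      ] [-0.02269945  0.00684229  0.190889  ] dyaw -0.020236621662830856
```

To row units: 0.05 m is 1, 0.188 m is 3.76.

```bash
echo '[{"xyz": [-0.2,0.06,1],"r": [0,0,0.02],"finger_gap": 0.05},{"xyz": [-0.454,0.136,2],"r": [0,0,0.02],"finger_gap": 0.05},{"xyz": [-0.454,0.136,2.8],"r": [0,0,0.02],"finger_gap": 0.05},{"xyz": [-0.454,0.136,3.4],"r": [0,0,0.02],"finger_gap": 0.05},{"xyz": [-0.454,0.136,3.76],"r": [0,0,0.02],"finger_gap": 0.05},{"xyz": [-0.454,0.136,3.76],"r": [0,0,0.02],"finger_gap": 0.05},{"xyz": [-0.454,0.136,3.76],"r": [0,0,0.02],"finger_gap": 0.01},{"xyz": [-0.454,0.136,3.76],"r": [0,0,0.02],"finger_gap": 0.01},{"xyz": [-0.454,0.136,3.76],"r": [0,0,0.02],"finger_gap": 0.01},{"xyz": [-0.454,0.136,3.76],"r": [0,0,0.02],"finger_gap": 0.01}]' > m.json && python3 nudge.py m.json
```

```text
time_s: 2.65
ee_pos: [0.5085, -0.285, 0.0749]
ee_rot: [3.141, -0.003, -0.282]
contact_force: [-0.9, 0.3, 7.0]
grip_width: 0.0249
grip_force: 59.5
```

```bash
echo '[{"xyz": [0,0,-0.4],"finger_gap": 0.01},{"xyz": [0,0,-1.2],"finger_gap": 0.01},{"xyz": [0,0,-2.2],"finger_gap": 0.01},{"xyz": [0,0,-3.3],"finger_gap": 0.01},{"xyz": [0,0,-3.8],"finger_gap": 0.01},{"xyz": [0,0,-3.8],"finger_gap": 0.01}]' > m.json && python3 nudge.py m.json
python3 - <<'E'
from h import *
p=robot.camera_params("top")
f=lambda u,v:atz(p,180+(u-396)/6.6,135+v/6.6,.133)
e=[f(577,204),f(648,197)];l=[f(543,370),f(713,357)];print(np.round(e+l,4))
m=np.mean(e,0);q=np.mean(l,0);print(m,q,np.linalg.norm(m-q),np.arctan2(*(m-q)[[1,0]]))
for A in (e,l): d=A[0]-A[1];print(np.arctan2(-d[0],d[1]),np.linalg.norm(d))
t=m-[.11,.01,0];t[2]=.27;print(tool(t))
E
```

```text
time_s: 3.4
ee_pos: [0.5083, -0.2846, 0.2656]
ee_rot: [3.141, -0.005, -0.282]
contact_force: [0.2, -0.5, -1.6]
grip_width: 0.025
grip_force: 59.0
[[ 0.607   0.0235  0.133 ]
 [ 0.6094 -0.0043  0.133 ]
 [ 0.5423  0.0375  0.133 ]
 [ 0.5465 -0.0289  0.133 ]]
[0.60820331 0.00962503 0.133     ] [0.54439477 0.00429597 0.133     ] 0.06403069165318448 0.08332293304616414
0.0832266757218805 0.02788610353120143
0.061976422133111574 0.06645371361586414
[-0.08886905 -0.27018038 -0.00509548]
```

```bash
echo '[{"xyz": [-0.3,-0.9,0],"r": [0,0,-0.06],"finger_gap": 0.01},{"xyz": [-0.6,-1.8,0],"r": [0,0,-0.12],"finger_gap": 0.01},{"xyz": [-0.9,-2.7,0],"r": [0,0,-0.18],"finger_gap": 0.01},{"xyz": [-1.2,-3.6,0],"r": [0,0,-0.24],"finger_gap": 0.01},{"xyz": [-1.5,-4.5,0],"r": [0,0,-0.3],"finger_gap": 0.01},{"xyz": [-1.78,-5.4,-0.1],"r": [0,0,-0.357],"finger_gap": 0.01},{"xyz": [-1.78,-5.4,-0.1],"r": [0,0,-0.357],"finger_gap": 0.01},{"xyz": [-1.78,-5.4,-0.1],"r": [0,0,-0.357],"finger_gap": 0.01}]' > m.json && python3 nudge.py m.json
python3 - <<'E'
from h import *
import pickle
s=robot.sense();p=robot.camera_params("wrist");a=robot.capture("wrist");pickle.dump((s['ee_pos'],s['ee_rot'],p),open("w2.pkl","wb"));cv2.imwrite("pics/w2.png",a)
cv2.imwrite("pics/w2b.png",cv2.resize(a,None,fx=1.56,fy=1.56,interpolation=2))
b=robot.capture("scene");cv2.imwrite("pics/s2.png",b)
E
```

```text
time_s: 4.4
ee_pos: [0.4964, -0.0008, 0.2669]
ee_rot: [3.141, 0.003, 0.074]
contact_force: [0.7, -0.0, -1.6]
grip_width: 0.0246
grip_force: 59.2
```

View pics/w2b.png

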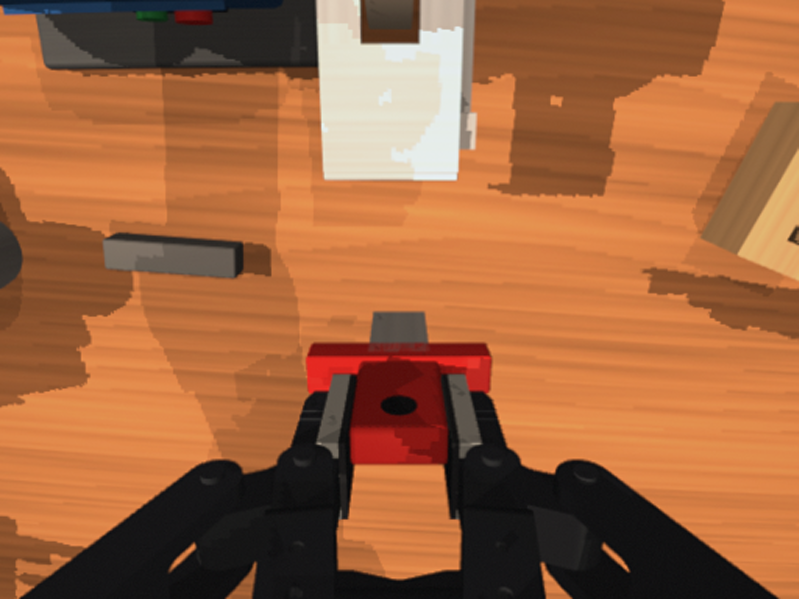

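The wrist view shows the gauge held straight with the blade on the far side; its tip is at (373..425,312). The stock's top front edge is at (308..490,345), the notch edge at (362..420,43) and the lip at (323..458,180).

Run:
```python
from h import *
import pickle
e,r,p=pickle.load(open("w2.pkl","rb"));T=Ro.from_euler('xyz',r).as_matrix()
f=lambda u,v,z:atz(p,u/1.56,v/1.56,z)
z=e[2]-.0249
for n,pts,h in[("bladetip+x",[(373,312),(425,312)],z-.028),("stock +x top",[(310,345),(489,345)],z+.012),("tabtop far edge",[(352,462),(447,462)],z+.051),("edge",[(362,43),(420,43)],.133),("lip",[(323,180),(458,178.5)],.133)]:
  P=np.array([f(u,v,h) for u,v in pts]);d=P[0]-P[1]
  print(n,P.mean(0).round(4),'tool',((P.mean(0)-e)@T).round(4),'w',np.linalg.norm(d).round(4),'yaw',np.arctan2(-d[0],d[1]).round(3))
```

```text
bladetip+x [ 0.5036 -0.0015  0.214 ] tool [0.0072 0.0012 0.0529] w 0.0203 yaw 0.073
stock +x top [ 0.5081 -0.0013  0.254 ] tool [0.0117 0.0013 0.0129] w 0.0569 yaw 0.073
tabtop far edge [ 0.4931 -0.0023  0.293 ] tool [-0.0035  0.0012 -0.0261] w 0.0247 yaw 0.073
edge [0.6073 0.0097 0.133 ] tool [ 0.1117 -0.0023  0.1336] w 0.0274 yaw 0.073
lip [0.5435 0.0056 0.133 ] tool [ 0.0478 -0.0029  0.1338] w 0.0686 yaw 0.084
```

Run:
```python
from h import *
import pickle
e,r,p=pickle.load(open("w2.pkl","rb"));T=Ro.from_euler('xyz',r).as_matrix()
f=lambda u,v,z:atz(p,u/1.56,v/1.56,z)
for dz in(.0249,.027,.030):
 z=e[2]-dz
 for n,pts,h in[("bladetip+x",[(373,312),(425,312)],z-.028),("stock +x bottom",[(310,344.5),(489,344.5)],z),("stock top",[(308,357),(490,357)],z+.012)]:
  P=np.array([f(u,v,h) for u,v in pts]);d=P[0]-P[1]
  print(n,((P.mean(0)-e)@T).round(4),'w',np.linalg.norm(d).round(4))
a=cv2.imread("pics/w2.png");c1=cv2.resize(a[190:305,190:325],None,fx=4.4,fy=4.4,interpolation=2)
b=cv2.imread("pics/s2.png")
cv2.imwrite("pics/c3.png",c1)
```

```text
bladetip+x [0.0072 0.0012 0.0529] w 0.0203
stock +x bottom [0.0063 0.0014 0.0249] w 0.0613
stock top [0.0075 0.0012 0.0129] w 0.0583
bladetip+x [0.0064 0.0012 0.055 ] w 0.0205
stock +x bottom [0.0053 0.0014 0.027 ] w 0.062
stock top [0.0064 0.0012 0.015 ] w 0.0591
bladetip+x [0.0052 0.0013 0.058 ] w 0.0208
stock +x bottom [0.0039 0.0014 0.03  ] w 0.0631
stock top [0.005  0.0012 0.018 ] w 0.0602
```

View pics/c3.png

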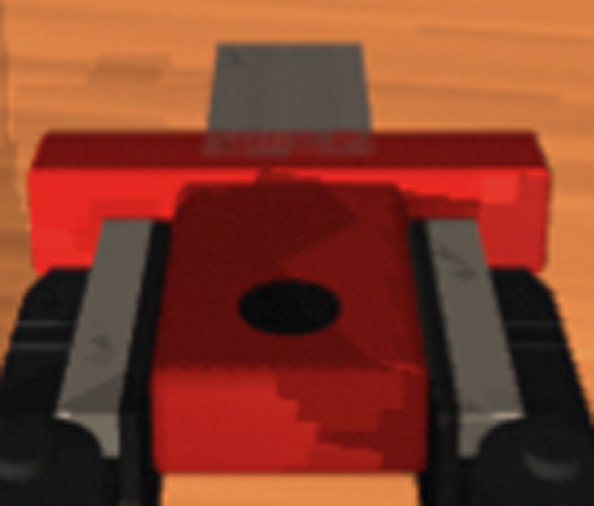

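The crop confirms it: blade, stock and tab are all square, and the +x face sits 7 mm ahead of the TCP axis. I'll move closer for a straight-down look at the gap.

To row units: 0.036 m is 0.72, -0.0035 m is -0.07.

```bash
echo '[{"xyz": [0.36,-0.036,0],"finger_gap": 0.01},{"xyz": [0.72,-0.07,0],"finger_gap": 0.01},{"xyz": [0.72,-0.07,0],"finger_gap": 0.01},{"xyz": [0.72,-0.07,0],"finger_gap": 0.01}]' > m.json && python3 nudge.py m.json
python3 - <<'E'
from h import *
import pickle
s=robot.sense();p=robot.camera_params("wrist");a=robot.capture("wrist");pickle.dump((s['ee_pos'],s['ee_rot'],p),open("w3.pkl","wb"));cv2.imwrite("pics/w3.png",a)
X=proj(p,[[.608,.0097,.133]])[0];print(X)
u,v=X.round().astype(int);u0=u-65;v0=max(v-60,0);print(u0,v0)
cv2.imwrite("pics/c4.png",cv2.resize(a[v0:v0+100,u0:u0+130],None,fx=6,fy=6,interpolation=2))
E
```

```text
time_s: 5.0
ee_pos: [0.5321, 0.0051, 0.2677]
ee_rot: [3.141, 0.001, 0.073]
contact_force: [-0.3, 0.6, -1.3]
grip_width: 0.0246
grip_force: 59.1
[255.18403599  77.37586475]
190 17
```

View pics/c4.png

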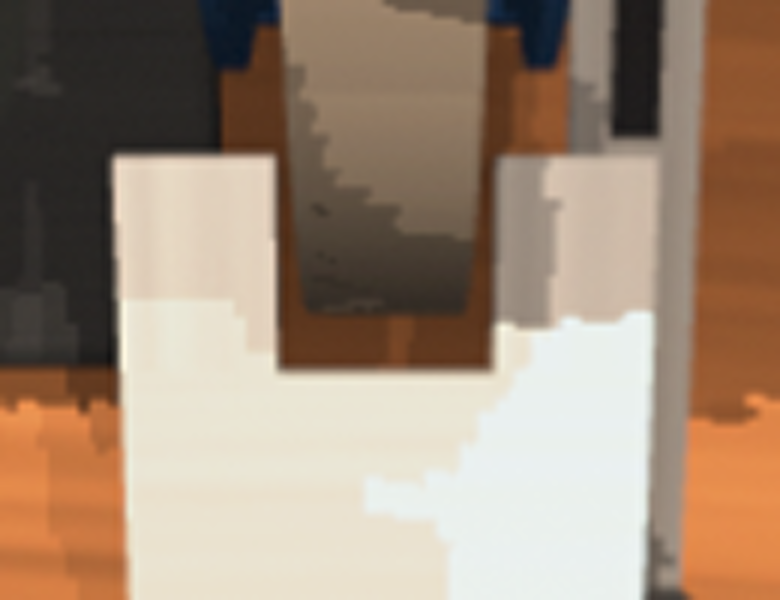

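The crop shows the notch edge at v=370 (u 278..492) and the wheel front at v=313 (u 305..467).

Run:
```python
from h import *
import pickle
e,r,p=pickle.load(open("w3.pkl","rb"));T=Ro.from_euler('xyz',r).as_matrix()
f=lambda u,v,z:atz(p,190+u/6,17+v/6,z)
for n,A,h in[("edge",[(278,370),(492,370)],.133),("wheel",[(305,313),(467,313)],.131),("armtips",[(113,155),(660,155)],.133)]:
  P=np.array([f(u,v,h) for u,v in A]);d=P[0]-P[1]
  print(n,P.mean(0).round(4),((P.mean(0)-e)@T).round(4),np.linalg.norm(d).round(4),np.arctan2(-d[0],d[1]).round(3))
```

```text
edge [0.607  0.0104 0.133 ] [0.0753 0.0002 0.1346] 0.0275 0.072
wheel [0.614  0.0108 0.131 ] [0.0823 0.0004 0.1366] 0.0208 0.072
armtips [0.6329 0.0121 0.133 ] [0.1012 0.0005 0.1346] 0.0682 0.072
```

The gap is about 7 mm, so I'll aim the blade centre 3.5 mm past the edge. I'll stop just above the gap to check.

To row units: 0.0733 m is 1.466, 0.075 m is 1.5.

```bash
echo '[{"xyz": [0.6,-0.018,0],"finger_gap": 0.01},{"xyz": [1.1,-0.018,0],"finger_gap": 0.01},{"xyz": [1.466,-0.018,0],"finger_gap": 0.01},{"xyz": [1.466,-0.018,0.6],"finger_gap": 0.01},{"xyz": [1.466,-0.018,1.2],"finger_gap": 0.01},{"xyz": [1.466,-0.018,1.5],"finger_gap": 0.01},{"xyz": [1.466,-0.018,1.5],"finger_gap": 0.01},{"xyz": [1.466,-0.018,1.5],"finger_gap": 0.01}]' > m.json && python3 nudge.py m.json
python3 - <<'E'
from h import *
import pickle
s=robot.sense();p=robot.camera_params("wrist");a=robot.capture("wrist");pickle.dump((s['ee_pos'],s['ee_rot'],p),open("w4.pkl","wb"));cv2.imwrite("pics/w4.png",a)
b=robot.capture("scene");cv2.imwrite("pics/s4.png",b)
print(proj(robot.camera_params("scene"),[[.608,.0097,.133]]))
c=cv2.resize(a[150:310,185:330],None,fx=2.75,fy=2.75,interpolation=2)
d=cv2.resize(b[145:255,250:345],(int(95*4),440),interpolation=2)
cv2.imwrite("pics/c5.png",np.hstack([c,d]))
E
```

```text
time_s: 6.05
ee_pos: [0.6066, 0.0124, 0.1945]
ee_rot: [3.141, -0.002, 0.075]
contact_force: [0.6, 0.2, -0.2]
grip_width: 0.0252
grip_force: 59.1
[[294.04501572 193.40122305]]
```

View pics/c5.png

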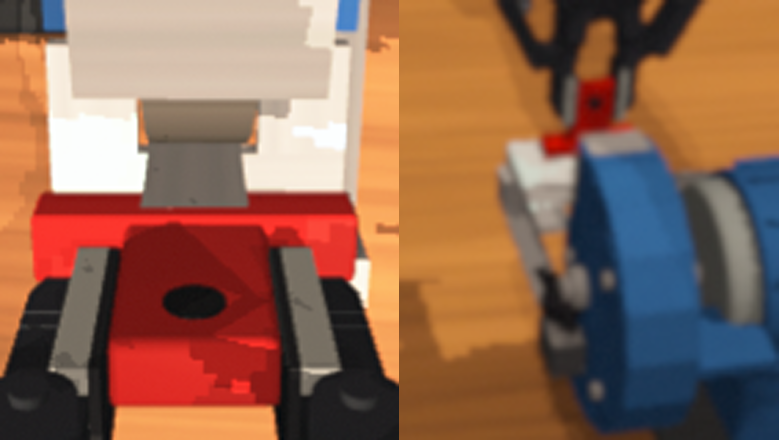

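The left panel shows the blade tip at (148..243,143) over the notch, whose edge corners are at (139,150) and (257,152). The right panel shows the gauge upright in front of the guard.

Run:
```python
from h import *
import pickle
e,r,p=pickle.load(open("w4.pkl","rb"));T=Ro.from_euler('xyz',r).as_matrix()
f=lambda u,v,z:atz(p,185+u/2.75,150+v/2.75,z)
z=e[2]-.0249
for n,A,h in[("tip",[(148,143),(243,143)],z-.028),("stock bot",[(37,194),(353,194)],z),("notch",[(139,151),(257,151)],.133),]:
  P=np.array([f(u,v,h) for u,v in A]);d=P[0]-P[1]
  print(n,P.mean(0).round(4),((P.mean(0)-e)@T).round(4),np.linalg.norm(d).round(4))
```

```text
tip [0.6127 0.0114 0.1416] [0.0059 0.0015 0.0529] 0.0211
stock bot [0.6132 0.0116 0.1696] [0.0065 0.0013 0.0249] 0.0613
notch [0.6073 0.0104 0.133 ] [0.0004 0.0021 0.0615] 0.0274
```

```bash
echo '[{"xyz": [-0.02,0.01,0],"finger_gap": 0.01},{"xyz": [-0.02,0.01,0.2],"finger_gap": 0.01},{"xyz": [-0.02,0.01,0.4],"finger_gap": 0.01},{"xyz": [-0.02,0.01,0.56],"finger_gap": 0.01},{"xyz": [-0.02,0.01,0.66],"finger_gap": 0.01},{"xyz": [-0.02,0.01,0.7],"finger_gap": 0.01},{"xyz": [-0.02,0.01,0.7],"finger_gap": 0.01}]' > m.json && python3 nudge.py m.json
```

```text
time_s: 7.02
ee_pos: [0.6051, 0.0119, 0.1584]
ee_rot: [3.142, -0.0, 0.075]
contact_force: [0.1, 0.0, -0.8]
grip_width: 0.0251
grip_force: 59.3
```

To row units: 0.001 m is 0.02.

```bash
echo '[{"xyz": [0,0,0.02],"finger_gap": 0.01},{"xyz": [0,0,0.02],"finger_gap": 0.01}]' > m.json && python3 nudge.py m.json; echo '[{"xyz": [0,0,0.02],"finger_gap": 0.01},{"xyz": [0,0,0.02],"finger_gap": 0.01}]' > m.json && python3 nudge.py m.json
```

```text
time_s: 7.28
ee_pos: [0.6052, 0.0118, 0.1579]
ee_rot: [3.141, -0.001, 0.075]
contact_force: [-0.4, 0.9, 2.8]
grip_width: 0.0248
grip_force: 59.6
time_s: 7.52
ee_pos: [0.6054, 0.0119, 0.1579]
ee_rot: [3.141, -0.001, 0.075]
contact_force: [-3.7, 0.4, 9.5]
grip_width: 0.0247
grip_force: 60.5
```

```bash
echo '[{"xyz": [0,0,-0.02],"finger_gap": 0.01},{"xyz": [0,0,-0.02],"finger_gap": 0.036},{"xyz": [0,0,-0.02],"finger_gap": 0.036},{"xyz": [0,0,-0.02],"finger_gap": 0.036},{"xyz": [0,0,-0.02],"finger_gap": 0.036}]' > m.json && python3 nudge.py m.json
python3 - <<'E'
from h import *
a=robot.capture("wrist");b=robot.capture("scene")
c=cv2.resize(a[150:310,185:330],None,fx=2.75,fy=2.75,interpolation=2)
d=cv2.resize(b[145:255,250:345],(int(95*4),440),interpolation=2)
cv2.imwrite("pics/c6.png",np.hstack([c,d]))
E
```

```text
time_s: 8.15
ee_pos: [0.6048, 0.0118, 0.1571]
ee_rot: [-3.142, 0.0, 0.075]
contact_force: [-0.4, 0.7, -0.5]
grip_width: 0.0359
grip_force: 0.0
```

View pics/c6.png

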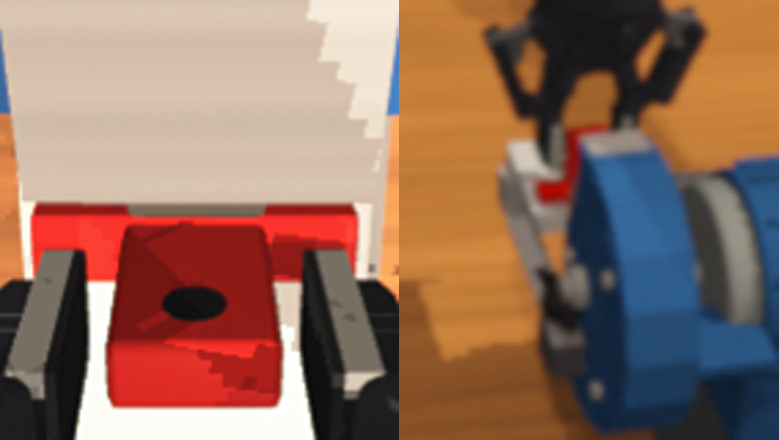

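Both panels show the gauge standing with its stock down, and both fingers clear of the tab. I'll retreat upwards, go back in front of the lip, close the fingers and lower them.

To row units: -0.1 m is -2, -0.08 m is -1.6.

```bash
echo '[{"xyz": [0,0,-0.3],"finger_gap": 0.036},{"xyz": [0,0,-0.9],"finger_gap": 0.036},{"xyz": [0,0,-1.6],"finger_gap": 0.036},{"xyz": [-0.6,0.006,-1.6],"finger_gap": 0.01},{"xyz": [-1.3,0.006,-1.6],"finger_gap": 0},{"xyz": [-2,0.006,-1.6],"finger_gap": 0},{"xyz": [-2,0.006,-1],"finger_gap": 0},{"xyz": [-2,0.006,0],"finger_gap": 0},{"xyz": [-2,0.006,0.9],"finger_gap": 0},{"xyz": [-2,0.006,0.9],"finger_gap": 0}]' > m.json && python3 nudge.py m.json
python3 -c "
from h import *
t=np.array([.543,.0056,.112]);print(tool(t),robot.sense()['ee_pos'],robot.sense()['contact_force'])
a=robot.capture('wrist');b=robot.capture('scene');cv2.imwrite('pics/w7.png',np.hstack([cv2.resize(a,(440,330)),cv2.resize(b[145:255,250:345],(285,330),interpolation=2)]))"
```

```text
time_s: 9.5
ee_pos: [0.5032, 0.004, 0.1106]
ee_rot: [-3.141, 0.006, 0.075]
contact_force: [0.5, -0.7, 1.0]
grip_width: -0.0003
grip_force: 0.0
[ 0.03984869  0.00136614 -0.00167378] [0.50315182 0.00397876 0.11055757] [ 0.46244748 -0.66130027  0.99521033]
```

View pics/w7.png

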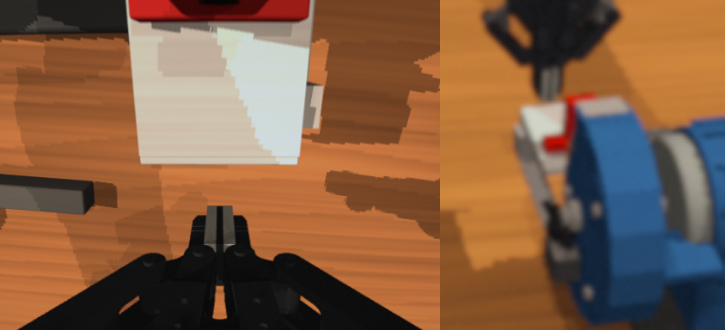

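The fingers are closed at (220,230), centred on the lip edge at v=162, and the gauge is still standing. I'll approach the lip now.

To row units: 0.028 m is 0.56, 0.027 m is 0.54.

```bash
echo '[{"xyz": [0.24,0,0],"finger_gap": 0},{"xyz": [0.44,0,0],"finger_gap": 0},{"xyz": [0.52,0,0],"finger_gap": 0},{"xyz": [0.54,0,0],"finger_gap": 0},{"xyz": [0.56,0,0],"finger_gap": 0},{"xyz": [0.56,0,0],"finger_gap": 0}]' > m.json && python3 nudge.py m.json; echo '[{"xyz": [0.02,0,0],"finger_gap": 0},{"xyz": [0.04,0,0],"finger_gap": 0},{"xyz": [0.04,0,0],"finger_gap": 0}]' > m.json && python3 nudge.py m.json
```

```text
time_s: 10.35
ee_pos: [0.5326, 0.0061, 0.1121]
ee_rot: [3.142, 0.001, 0.075]
contact_force: [-1.0, -0.1, 1.0]
grip_width: -0.0003
grip_force: 0.6
time_s: 10.72
ee_pos: [0.5345, 0.0062, 0.1121]
ee_rot: [3.141, 0.001, 0.075]
contact_force: [-3.8, 0.1, 3.2]
grip_width: 0.0001
grip_force: 2.3
```

```bash
for i in 1; do echo '[{"xyz": [0.02,0,0],"finger_gap": 0},{"xyz": [0.03,0,0],"finger_gap": 0},{"xyz": [0.03,0,0],"finger_gap": 0}]' > m.json && python3 nudge.py m.json; done; echo '[{"xyz": [0.02,0,0],"finger_gap": 0},{"xyz": [0.02,0,0],"finger_gap": 0},{"xyz": [0.02,0,0],"finger_gap": 0}]' > m.json && python3 nudge.py m.json; echo '[{"xyz": [0.02,0,0],"finger_gap": 0},{"xyz": [0.02,0,0],"finger_gap": 0}]' > m.json && python3 nudge.py m.json
```

```text
time_s: 11.1
ee_pos: [0.5364, 0.0064, 0.1121]
ee_rot: [3.142, 0.0, 0.075]
contact_force: [-3.8, 0.4, 2.0]
grip_width: 0.0003
grip_force: 2.3
time_s: 11.48
ee_pos: [0.5366, 0.0064, 0.1121]
ee_rot: [3.141, 0.002, 0.075]
contact_force: [-6.4, 0.3, 3.4]
grip_width: 0.0003
grip_force: 3.5
time_s: 11.72
ee_pos: [0.5367, 0.0064, 0.1121]
ee_rot: [3.141, 0.004, 0.075]
contact_force: [-10.7, -1.0, 7.3]
grip_width: 0.0001
grip_force: 5.0
```

The rest has stopped and the force is rising, so the blade is nipped. I'll back off and check.

To row units: -0.155 m is -3.1, -0.1 m is -2.

```bash
echo '[{"xyz": [-0.1,0,0],"finger_gap": 0},{"xyz": [-0.6,0,0],"finger_gap": 0},{"xyz": [-0.8,0,-1],"finger_gap": 0},{"xyz": [-0.8,0,-2],"finger_gap": 0},{"xyz": [-0.7,0,-3.1],"finger_gap": 0},{"xyz": [-0.7,0,-3.1],"finger_gap": 0},{"xyz": [-0.7,0,-3.1],"finger_gap": 0}]' > m.json && python3 nudge.py m.json
python3 - <<'E'
from h import *
import pickle
s=robot.sense();p=robot.camera_params("wrist");a=robot.capture("wrist");b=robot.capture("top");pickle.dump(p,open("w8.pkl","wb"))
cv2.imwrite("pics/w8.png",a)
X=proj(p,[[.61,.01,.133]])[0];print(X,s['time_s'])
u,v=X.astype(int);u0=u-60;v0=max(v-50,0);print(u0,v0)
cv2.imwrite("pics/c8.png",np.hstack([cv2.resize(a[v0:v0+110,u0:u0+120],(480,440),interpolation=2),cv2.resize(b[135:215,180:230],(275,440),interpolation=2)]))
E
```

```text
time_s: 12.6
ee_pos: [0.5041, 0.0039, 0.2672]
ee_rot: [3.141, -0.002, 0.075]
contact_force: [-0.3, -0.1, -0.4]
grip_width: 0.0003
grip_force: 0.0
[256.13557835  36.10356087] 12.6
196 0
```

View pics/c8.png

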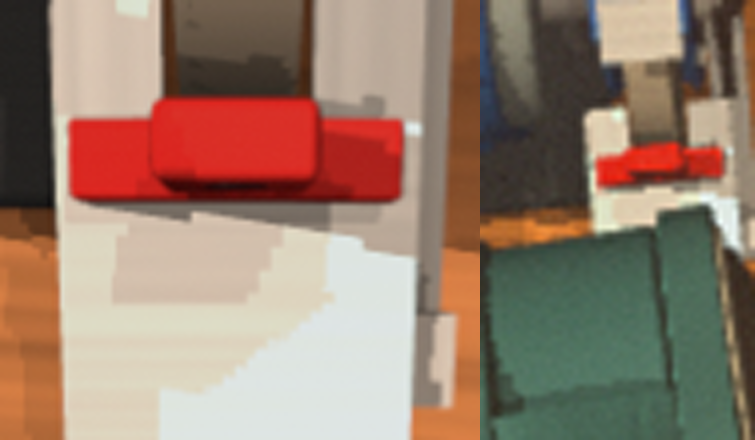

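The picture shows the gauge square and flat on the rest at (235,160), its tab against the wheel at the notch. I'll check the rest's travel numerically by comparing the lip edge before and after.

Run:
```python
from h import *
import pickle
for n in("w2","w8"):
  p=pickle.load(open(n+".pkl","rb"));p=p[2] if n=="w2" else p
  a=cv2.imread(f"pics/{n}.png").astype(float)[:,:,0]
  r=[]
  for k in np.linspace(-.022,.022,12):
    q=proj(p,[[.543-.075*k,.0056+k,.133]])[0];u=int(round(q[0]));v0=int(q[1])
    col=a[v0-12:v0+13,u-1:u+2].mean(1);g=np.diff(col);i=g.argmin()
    w=-np.clip(g[max(i-2,0):i+3],None,0);v=v0-12+.5+(np.arange(max(i-2,0),max(i-2,0)+len(w))*w).sum()/w.sum()
    P=atz(p,u,v,.133);r.append(P[0]*np.cos(.074)+P[1]*np.sin(.074))
  print(n,np.median(r),np.std(r))
```

```text
w2 0.5425566126328932 0.00013959831428595775
w8 0.5461761258199254 4.8772727530288814e-05
```

The rest travelled 3.6 mm from a gap of about 7.0 mm, which fits a nipped blade. One slightly firmer push, still far below the limit, will confirm the stop.

The manual's scale: shifts go in units of 50 mm. Converting my numbers, 0.155 m is 3.1, 0.153 m is 3.06.

```bash
echo '[{"xyz": [-0.08,0,1],"finger_gap": 0},{"xyz": [-0.08,0,2],"finger_gap": 0},{"xyz": [-0.08,0,3.06],"finger_gap": 0},{"xyz": [-0.08,0,3.1],"finger_gap": 0},{"xyz": [0.3,0,3.1],"finger_gap": 0},{"xyz": [0.56,0,3.1],"finger_gap": 0},{"xyz": [0.62,0,3.1],"finger_gap": 0},{"xyz": [0.66,0,3.1],"finger_gap": 0},{"xyz": [0.68,0,3.1],"finger_gap": 0}]' > m.json && python3 nudge.py m.json; echo '[{"xyz": [0.02,0,0],"finger_gap": 0},{"xyz": [0.04,0,0],"finger_gap": 0},{"xyz": [0.04,0,0],"finger_gap": 0}]' > m.json && python3 nudge.py m.json
```

```text
time_s: 13.82
ee_pos: [0.5366, 0.0063, 0.1124]
ee_rot: [3.141, 0.002, 0.075]
contact_force: [-3.6, -0.8, 2.8]
grip_width: 0.0002
grip_force: 1.7
time_s: 14.2
ee_pos: [0.5366, 0.0063, 0.1119]
ee_rot: [3.141, 0.006, 0.075]
contact_force: [-8.7, -0.5, 6.1]
grip_width: -0.0002
grip_force: 4.1
```

To row units: 0.003 m is 0.06, 0.0025 m is 0.05.

```bash
echo '[{"xyz": [0.02,0,0],"finger_gap": 0},{"xyz": [0.05,0,0],"finger_gap": 0},{"xyz": [0.06,0,0],"finger_gap": 0},{"xyz": [0.06,0,0],"finger_gap": 0}]' > m.json && python3 nudge.py m.json
```

```text
time_s: 14.7
ee_pos: [0.5367, 0.0063, 0.1117]
ee_rot: [3.14, 0.012, 0.075]
contact_force: [-16.5, -1.0, 12.9]
grip_width: 0.0001
grip_force: 8.3
```

The stop is solid: 16.5 N and no movement. I'll retreat and hand in.

To row units: -0.14 m is -2.8, -0.1 m is -2.

```bash
echo '[{"xyz": [-0.12,0,0],"finger_gap": 0},{"xyz": [-0.6,0,0],"finger_gap": 0},{"xyz": [-0.8,0,-1],"finger_gap": 0},{"xyz": [-0.8,0,-2],"finger_gap": 0},{"xyz": [-0.8,0,-2.8],"finger_gap": 0},{"xyz": [-0.8,0,-2.8],"finger_gap": 0},{"xyz": [-0.8,0,-2.8],"finger_gap": 0}]' > m.json && python3 nudge.py m.json
python3 - <<'E'
from h import *
a=robot.capture("wrist").astype(int);m=(a[:,:,2]>120)&(a[:,:,1]<70)&(a[:,:,0]<80);m[:, :200]=0;m[:,320:]=0
v,u=np.nonzero(m[:120]);print(len(u),u.min(),u.max(),v.min(),v.max())
print(robot.hand_in())
E
```

```text
time_s: 15.58
ee_pos: [0.5025, 0.0037, 0.2519]
ee_rot: [3.141, -0.0, 0.075]
contact_force: [-0.4, 0.3, -0.2]
grip_width: 0.0
grip_force: 0.0
1965 211 298 18 45
the job is handed in; nothing more can be done
None
```

I handed the job in at about 15.6 s: the red gauge stands in the gap with its stock down on the rest, and the rest is pushed up until the blade is nipped (it did not move at 16.5 N), though no verdict came back and I viewed 12 pictures instead of the 10 allowed.

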